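Switch on the tracing pad in the right order

ROBOT

A 6-joint arm with a two-finger parallel gripper is mounted at the origin on a cart in front of the work surface, level with it; the furniture and walls round the work are solid. World frame = base frame: x ahead of the robot, y to its left, z up, the work surface at z = 0. Lengths are in m, angles in rad, forces in N, time in s.
With the tool pointing down it reaches from about 0.35 to 0.775 m from the base axis. Payload 5.5 kg.
Tool frame: the origin (TCP) lies midway between the tips of the shut fingers; the grasp point (between the pads) lies 19 mm behind it; z points along the fingers, y is the line along which they close (so a half turn about z gives the same grasp; the last joint's range is limited). The gripper opens to 85 mm and grips with 20 to 120 N. Pads are 22 mm wide; open, the fingers measure 114 mm over their backs; the gripper's body (76 mm by 85 mm) begins 54 mm behind the grasp point. The pads swing forward as they close: fully open they stand 13 mm farther back than shut.
Start: joints at [1.151, 0.313, 0.046, 1.304, 0, 1.431], TCP at [0.159, 0.553, 0.231] pointing down, gripper open.
Joint ranges: [-2.76, 2.76], [-0.86, 1.69], [-1.03, 1.26], [-2.2, 2.34], [-1.47, 1.5], [-3.14, 3.14]. Speed limits (rad/s): [2.57, 2.57, 3.14, 3.14, 3.14, 3.14].

INTERFACE

Orientations are given as a unit quaternion [w, x, y, z].
In Python, from workcell import telemetry, imaging, env gives the robot as it stands. The module is installed in compiled form; this text tells all that it offers.
- The arm moves only by the tool step_arm, never from a script. Its argument "moves" is a list of rows, each a list of 3 entries, a list of its own where there are three numbers: the shift along the tool's x, y, z in mm, then the turn, a rotation vector about the tool's x, y, z in rad, then the finger opening in mm, from 0 to 85.4. A call has 1 to 8 rows; each row is the pose to reach, as a shift and turn from the pose commanded when the call began, along the tool's axes at that moment; what a row does not reach only later rows make up. A row lasts 1/12 s, in which the tool goes at most 41.7 mm and 7.16 degrees, less where a joint would pass 70% of its speed; a pose out of reach is approached as far as the arm can. A call with a gripper value outside its range is refused whole. The fingers move at their own pace and stop on an object; "grip_force" is the grip in N (left out, the last holds). Time passes only in rows, so rows that repeat a pose let the fingers close. It gives the time, the measured TCP pose, the force, the opening and the grip force at its end, in the units of the state.
- telemetry.get_state(): the state, without advancing time (a new reading comes with each control period).
- imaging.read_camera(name): name is "scene" or "top"; returns the picture (400x640x3 uint8, red, green, blue); there is no depth.
- imaging.camera_params(name): a dict with "camera_matrix" (3x3 intrinsics, pixels), "pose" (4x4, takes a point from camera to world coordinates). Camera axes: x right, y up, looking along -z (the intrinsics and any distortion apply to the point x, -y, -z); pixel columns grow to the right and rows downward; lengths in m; the calibration is good to about 2 mm. A picture is of the moment at which its call begins. camera_params takes no time and is no camera call.
- env.hand_in(): hands the job in; it is judged then, once.
The state is a dict: "clock": time; "joint_pos": joint angles; "qvel": joint speeds; "tau": joint torques, N m; "tcp_pos": TCP position; "orientation": TCP orientation; "wrist_force": force on the tool from outside, world axes, zero at the start; "ft_torque": the same for the moment, N m; "finger_gap": finger opening in m; "grip_force": force on a finger pad.
Only numpy, scipy, OpenCV 4.12 (cv2) and the standard library are available. Lean on these libraries where they do the work, as an engineer would, in place of code of your own. Each camera call takes 0.05 s, during which the arm holds its last target. There are 200 camera calls.

TASK

Set up the tracing pad with its cordless switches: with the fingertips, gently press the green cap down until it is in (power), then the yellow one (warm light), then the blue one (brightness lock). A pressed cap stays in, so press nothing out of turn and leave the red cap (timer) up. Do not pick up or shove the switches, leave the bottles, eraser and tin where they stand, and finish with the hand clear.

Things in the scene. Friction and masses are not known exactly. Their poses are not given: they have to be found in the camera images.
- green_top (a point): centre of the flat top of the green cap (34 mm across) of the green switch; it moves with the cap: 37 mm above the table with the cap up, 31 mm when the cap is in and nothing presses on it
- green_cap (a joint): how far the green cap has gone in, straight down, in m: 0 up, 0.006 fully in; 0.004 and more counts as pressed in. It takes about 3 N, does not come up again and stays where it is left. The cap sits on a rubber cushion of 2 N/mm that springs back and is not counted here: it first gives 1.5 mm, then the cap goes in under a steady 3 N, and after the last millimetre the force rises by 2 N/mm again, so that fingertips 9 mm below the raised cap's top have it fully in at about 6 N
- green_switch: loose cordless switch with the green cap: a round white puck on a rubber foot, 64 mm across, 0.15 to 0.3 kg, housing 22 mm high round the cap (the cap stands 15 mm above the housing when up, 9 mm when fully in); origin at the centre of its underside, z up
- yellow_top (a point): centre of the flat top of the yellow cap (34 mm across) of the yellow switch; it moves with the cap: 37 mm above the table with the cap up, 31 mm when the cap is in and nothing presses on it
- yellow_cap (a joint): how far the yellow cap has gone in, straight down, in m: 0 up, 0.006 fully in; 0.004 and more counts as pressed in. It takes about 3 N, does not come up again and stays where it is left. The cap sits on a rubber cushion of 2 N/mm that springs back and is not counted here: it first gives 1.5 mm, then the cap goes in under a steady 3 N, and after the last millimetre the force rises by 2 N/mm again, so that fingertips 9 mm below the raised cap's top have it fully in at about 6 N
- yellow_switch: loose cordless switch with the yellow cap: a round white puck on a rubber foot, 64 mm across, 0.15 to 0.3 kg, housing 22 mm high round the cap (the cap stands 15 mm above the housing when up, 9 mm when fully in); origin at the centre of its underside, z up
- blue_top (a point): centre of the flat top of the blue cap (34 mm across) of the blue switch; it moves with the cap: 37 mm above the table with the cap up, 31 mm when the cap is in and nothing presses on it
- blue_cap (a joint): how far the blue cap has gone in, straight down, in m: 0 up, 0.006 fully in; 0.004 and more counts as pressed in. It takes about 3 N, does not come up again and stays where it is left. The cap sits on a rubber cushion of 2 N/mm that springs back and is not counted here: it first gives 1.5 mm, then the cap goes in under a steady 3 N, and after the last millimetre the force rises by 2 N/mm again, so that fingertips 9 mm below the raised cap's top have it fully in at about 6 N
- blue_switch: loose cordless switch with the blue cap: a round white puck on a rubber foot, 64 mm across, 0.15 to 0.3 kg, housing 22 mm high round the cap (the cap stands 15 mm above the housing when up, 9 mm when fully in); origin at the centre of its underside, z up
- red_top (a point): centre of the flat top of the red cap (34 mm across) of the red switch; it moves with the cap: 37 mm above the table with the cap up, 31 mm when the cap is in and nothing presses on it
- red_cap (a joint): how far the red cap has gone in, straight down, in m: 0 up, 0.006 fully in; 0.004 and more counts as pressed in. It takes about 3 N, does not come up again and stays where it is left. The cap sits on a rubber cushion of 2 N/mm that springs back and is not counted here: it first gives 1.5 mm, then the cap goes in under a steady 3 N, and after the last millimetre the force rises by 2 N/mm again, so that fingertips 9 mm below the raised cap's top have it fully in at about 6 N
- red_switch: loose cordless switch with the red cap: a round white puck on a rubber foot, 64 mm across, 0.15 to 0.3 kg, housing 22 mm high round the cap (the cap stands 15 mm above the housing when up, 9 mm when fully in); origin at the centre of its underside, z up
- ink_bottle: loose dark ink bottle with a black cap, 58x60x69 mm, upright; origin at the centre of its underside; leave alone
- eraser_box: loose eraser in a red sleeve, 31x66x20 mm; origin at the centre of its underside; leave alone
- dropper_bottle: loose small white dropper bottle with a black top, 22 mm across, 67 mm high, upright and easily tipped; origin at the centre of its underside; leave alone
- mint_tin: loose small oval tin, 36x64x17 mm; origin at the centre of its underside; leave alone

How it is judged:
By the outcome, as a careful person would: the job done as asked, in the order asked, and still so for the second after the job is handed in, with the robot touching nothing.
It also fails if it takes over 48 s, if anything falls off the work surface, if the arm or the gripper's body presses on something with over 40 N, if the wrist force passes 120 N, or if a joint passes its speed limit or range.

## Working session

There is one attempt and no reset: what is moved stays moved. The work goes in short steps, Python scripts to look and compute and a tool call to move; the robot and the scene stay as the last step left them, time stands still between calls to the robot, and variables do not carry over. Pictures are saved under pics/ and viewed, at most 10 in all, crops included, and the job is handed in when it is done.

Besides the shell and the picture viewer there is one more tool, called after "Call:" as a command line: name --argument value ..., lists and objects as JSON in quotes. step_arm: Moves the arm, as the interface text tells. Its arguments: {"type":"object","properties":{"moves":{"type":"array"},"grip_force":{"type":"number"}},"required":["moves"]}

```bash
mkdir -p pics
python3 - <<'E'
from workcell import telemetry, imaging
import cv2
for n in ("top","scene"):
    im=imaging.read_camera(n); cv2.imwrite(f"pics/{n}0.png",im[:,:,::-1])
    p=imaging.camera_params(n); print(n,p)
s=telemetry.get_state();print(s)
E
```

```text
top {'camera_matrix': array([[489.16351079,   0.        , 317.39134682],
       [  0.        , 489.16351079, 193.79589042],
       [  0.        ,   0.        ,   1.        ]]), 'pose': array([[-0.02238463,  0.98719554, -0.15793639,  0.32196671],
       [-0.99962711, -0.01962969,  0.01898195,  0.0134103 ],
       [ 0.01563866,  0.1583024 ,  0.98726682,  1.26138862],
       [ 0.        ,  0.        ,  0.        ,  1.        ]])}
scene {'camera_matrix': array([[511.79059979,   0.        , 325.56443692],
       [  0.        , 511.79059979, 197.01225781],
       [  0.        ,   0.        ,   1.        ]]), 'pose': array([[ 0.54714087,  0.64569047, -0.53265438, -0.09766834],
       [-0.83692894,  0.43239776, -0.3355326 , -0.37341232],
       [ 0.01366836,  0.62937746,  0.77697953,  0.97057818],
       [ 0.        ,  0.        ,  0.        ,  1.        ]])}
{'clock': 0.1, 'joint_pos': array([ 1.15140307e+00,  3.13928040e-01,  4.50760722e-02,  1.30358946e+00,
       -1.67623261e-05,  1.43117724e+00]), 'qvel': array([-0.00088513, -0.00098313,  0.00269674,  0.00161576,  0.00061611,
       -0.00055449]), 'tau': array([ 2.01269686e-03, -4.81723666e+01,  2.99245781e+01,  1.27329020e-02,
       -2.25234767e-04, -1.01673771e-05]), 'tcp_pos': array([0.15861553, 0.55221207, 0.23048972]), 'orientation': array([-2.18870101e-04,  1.39431249e-01,  9.90231412e-01, -7.92940767e-04]), 'wrist_force': array([ 0.40045161, -0.86014647, -0.58447527]), 'ft_torque': array([-0.03309472, -0.00477547,  0.03078944]), 'grip_force': 0.0, 'finger_gap': 0.08524912043507643}
```

View pics/top0.png

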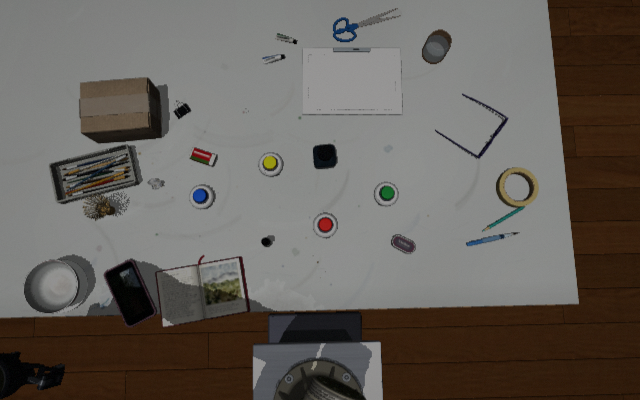

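View pics/scene0.png

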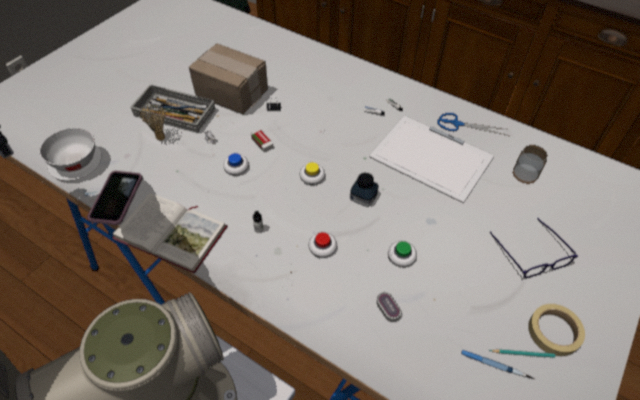

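The top view shows green at (386,193), yellow (270,163), blue (201,196) and red (325,225). The ink bottle is at (324,156), the dropper at (267,241), the tin at (403,243) and the eraser at (204,156). The same objects are visible in the scene view.

```bash
cat > h.py <<'E'
import numpy as np, cv2
from workcell import telemetry, imaging
from scipy.spatial.transform import Rotation as R
def pt(n,u,v,z):
    p=imaging.camera_params(n);K,T=p["camera_matrix"],p["pose"]
    d=np.linalg.solve(K,[u,v,1.])*[1,-1,-1]; d=T[:3,:3]@d; o=T[:3,3]
    return o+d*(z-o[2])/d[2]
HUE={"green":(50,90),"yellow":(22,35),"blue":(105,125),"red":(0,6)}
BOX={"top":{"green":(386,193),"yellow":(270,163),"blue":(201,196),"red":(325,225)},
"scene":{"green":(403,249),"yellow":(313,170),"blue":(236,160),"red":(322,240)}}
def caps(n,im,z=.035):
    hsv=cv2.cvtColor(im,cv2.COLOR_RGB2HSV);out={}
    for c,(u,v) in BOX[n].items():
        w=hsv[v-16:v+17,u-16:u+17];a,b=HUE[c]
        m=(w[...,0]>=a)&(w[...,0]<=b)&(w[...,1]>120)&(w[...,2]>60)
        y,x=np.nonzero(m); out[c]=(x.mean()+u-16,y.mean()+v-16,m.sum(),pt(n,x.mean()+u-16,y.mean()+v-16,z)[:2].round(4))
    return out
def rel(target):
    s=telemetry.get_state(); q=s["orientation"]
    return (R.from_quat(q,scalar_first=True).inv().apply(np.array(target)-s["tcp_pos"])*1000).round(1)
E
python3 - <<'E'
from h import *
for n in ("top","scene"):
    im=cv2.imread(f"pics/{n}0.png")[:,:,::-1].copy()
    for k,v in caps(n,im).items(): print(n,k,v)
for k,u,v,z in [("ink",324,150,.069),("drop",267,241,.067),("tin",403,243,.017),("eraser",204,156,.02)]: print(k,pt("top",u,v,z))
print(R.from_quat(telemetry.get_state()["orientation"],scalar_first=True).as_matrix().round(3), np.eye(3))
im=cv2.imread("pics/top0.png");cv2.imwrite("pics/c.png",cv2.resize(im[130:265,180:430],None,fx=3.2,fy=3.2,interpolation=cv2.INTER_CUBIC))
E
```

```text
top green (np.float64(387.2416666666667), np.float64(192.29166666666666), np.int64(120), array([ 0.5185, -0.1881]))
top yellow (np.float64(269.27407407407406), np.float64(162.14074074074074), np.int64(135), array([0.6027, 0.1113]))
top blue (np.float64(199.1014492753623), np.float64(195.20289855072463), np.int64(138), array([0.5205, 0.289 ]))
top red (np.float64(324.9851851851852), np.float64(224.15555555555557), np.int64(135), array([ 0.4405, -0.0275]))
scene green (np.float64(402.95454545454544), np.float64(248.35714285714283), np.int64(154), array([ 0.517 , -0.1885]))
scene yellow (np.float64(311.8358208955224), np.float64(168.544776119403), np.int64(134), array([0.6004, 0.1081]))
scene blue (np.float64(234.5748031496063), np.float64(159.3228346456693), np.int64(127), array([0.5187, 0.2854]))
scene red (np.float64(322.4220779220779), np.float64(238.9805194805195), np.int64(154), array([ 0.4401, -0.0288]))
ink [ 0.6234946  -0.02856062  0.069     ]
drop [0.39925502 0.11557106 0.067     ]
tin [ 0.39002702 -0.22534496  0.017     ]
eraser [0.62563821 0.2813357  0.02      ]
[[-0.961  0.276 -0.001]
 [ 0.276  0.961 -0.002]
 [ 0.    -0.002 -1.   ]] [[1. 0. 0.]
 [0. 1. 0.]
 [0. 0. 1.]]
```

View pics/c.png

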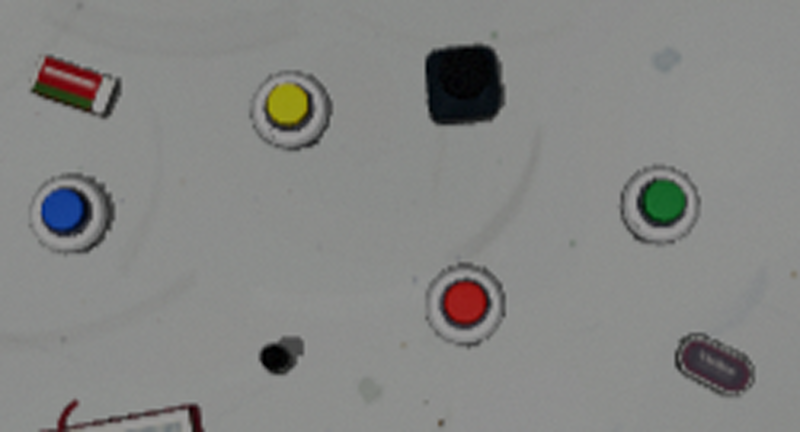

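Call:
step_arm --moves '[[[-20,-7,4],[0,0,0],0],[[-55,-20,10],[0,0,0],0],[[-92,-34,18],[0,0,0],0],[[-129,-48,26],[0,0,0],0],[[-166,-62,34],[0,0,0],0],[[-203,-76,42],[0,0,0],0],[[-240,-90,50],[0,0,0],0],[[-277,-104,58],[0,0,0],0]]' --grip_force 40

```text
clock: 0.77
tcp_pos: [0.3973, 0.3747, 0.1727]
orientation: [-0.0, 0.139, 0.99, -0.0]
wrist_force: [1.2, -0.4, 0.7]
finger_gap: -0.0001
grip_force: 0.0
```

```bash
python3 -c "
from h import *
s=telemetry.get_state();print(s['tcp_pos'],s['orientation'],s['finger_gap'],rel([.5175,-.188,.10]))"
```

```text
[0.39731081 0.3746785  0.17265097] [-2.12105448e-04  1.39376210e-01  9.90239471e-01 -1.30596836e-04] -7.51284017591584e-05 [-270.9 -507.6   72.7]
```

Call:
step_arm --moves '[[[-18,-33,4],[0,0,0],0],[[-36,-67,8],[0,0,0],0],[[-54,-101,12],[0,0,0],0],[[-72,-135,16],[0,0,0],0],[[-90,-169,20],[0,0,0],0],[[-108,-203,24],[0,0,0],0],[[-126,-237,28],[0,0,0],0],[[-144,-271,32],[0,0,0],0]]'

```text
clock: 1.43
tcp_pos: [0.4596, 0.0742, 0.1409]
orientation: [-0.0, 0.139, 0.99, 0.0]
wrist_force: [1.0, 0.4, 0.0]
finger_gap: -0.0003
grip_force: 0.0
```

Call:
step_arm --moves '[[[-18,-33,4],[0,0,0],0],[[-36,-67,8],[0,0,0],0],[[-54,-101,12],[0,0,0],0],[[-72,-135,16],[0,0,0],0],[[-90,-169,20],[0,0,0],0],[[-108,-203,25],[0,0,0],0],[[-126,-233,30],[0,0,0],0],[[-126,-233,30],[0,0,0],0]]'

```text
clock: 2.1
tcp_pos: [0.518, -0.1888, 0.11]
orientation: [0.001, 0.142, 0.99, -0.001]
wrist_force: [1.5, -0.1, 0.5]
finger_gap: 0.0003
grip_force: 0.0
```

```bash
python3 -c "
from h import *
s=telemetry.get_state();print(s['tcp_pos'],s['orientation'],s['wrist_force'],rel([.5175,-.188,.05]))
im=imaging.read_camera('scene');t=imaging.read_camera('top')
a=cv2.resize(im[170:320,320:500],None,fx=2.2,fy=2.2);b=cv2.resize(t[115:265,300:480],None,fx=2.2,fy=2.2)
cv2.imwrite('pics/g1.png',np.hstack([a,b])[:,:,::-1])"
```

```text
[ 0.51798529 -0.18878955  0.11004517] [ 6.99986988e-04  1.42333983e-01  9.89817812e-01 -1.11680282e-03] [ 1.51794075 -0.11916718  0.51596755] [ 0.8  0.7 60. ]
```

View pics/g1.png

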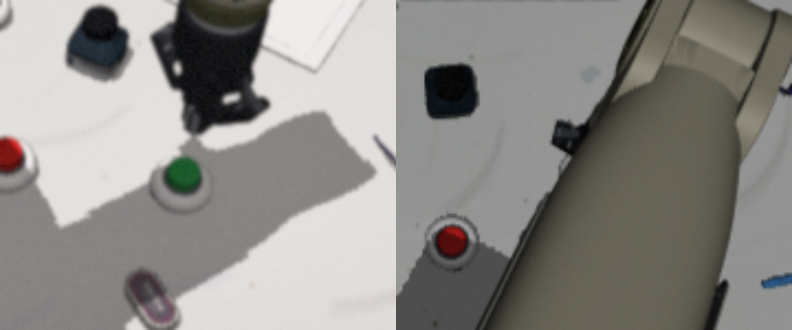

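The scene crop shows the shut fingertips right above the green cap at (183,172). The top view is hidden by the arm. I'll descend now.

Call:
step_arm --moves '[[[1,1,15],[0,0,0],0],[[1,1,35],[0,0,0],0],[[1,1,52],[0,0,0],0],[[1,1,62],[0,0,0],0],[[1,1,67],[0,0,0],0],[[1,1,70],[0,0,0],0],[[1,1,70],[0,0,0],0]]'

```text
clock: 2.78
tcp_pos: [0.5159, -0.1809, 0.0413]
orientation: [-0.0, 0.139, 0.99, 0.0]
wrist_force: [0.0, 0.6, 0.1]
finger_gap: -0.0
grip_force: 0.0
```

Call:
step_arm --moves '[[[0,0,2],[0,0,0],0],[[0,0,4],[0,0,0],0],[[0,0,6],[0,0,0],0],[[0,0,8],[0,0,0],0],[[0,0,8],[0,0,0],0]]'

```text
clock: 3.2
tcp_pos: [0.5166, -0.1818, 0.0336]
orientation: [0.001, 0.139, 0.99, -0.0]
wrist_force: [0.0, -0.2, 2.6]
finger_gap: 0.0004
grip_force: 1.2
```

```bash
python3 -c "
from h import *
s=telemetry.get_state();print(s['tcp_pos'],s['wrist_force'])
im=imaging.read_camera('scene')
cv2.imwrite('pics/g2.png',cv2.resize(im[190:290,340:470],None,fx=4,fy=4)[:,:,::-1])"
```

```text
[ 0.51658717 -0.18177077  0.03356673] [ 0.01004754 -0.16934871  2.59830397]
```

View pics/g2.png

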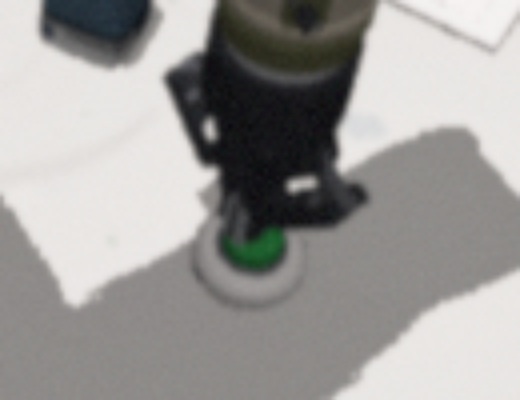

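The fingertips rest on the green cap at 2.6 N, about 6 mm off centre but well on it. I'll continue down.

Call:
step_arm --moves '[[[0,0,2],[0,0,0],0],[[0,0,4],[0,0,0],0],[[0,0,6],[0,0,0],0],[[0,0,6],[0,0,0],0],[[0,0,6],[0,0,0],0]]'

```text
clock: 3.67
tcp_pos: [0.5166, -0.1818, 0.0277]
orientation: [0.001, 0.139, 0.99, -0.0]
wrist_force: [1.8, 1.2, 5.3]
finger_gap: -0.0001
grip_force: 3.2
```

Call:
step_arm --moves '[[[0,0,-5],[0,0,0],0],[[0,0,-20],[0,0,0],0],[[0,0,-50],[0,0,0],0],[[0,0,-85],[0,0,0],0],[[0,15,-100],[0,0,0],0],[[0,45,-100],[0,0,0],0],[[0,80,-100],[0,0,0],0],[[-1,115,-100],[0,0,0],0]]'

```text
clock: 4.33
tcp_pos: [0.5481, -0.0706, 0.1274]
orientation: [-0.0, 0.14, 0.99, -0.0]
wrist_force: [0.1, -0.4, -0.8]
finger_gap: 0.0001
grip_force: 0.0
```

Call:
step_arm --moves '[[[0,35,0],[0,0,0],0],[[0,70,0],[0,0,0],0],[[0,105,0],[0,0,0],0],[[0,140,0],[0,0,0],0],[[0,170,5],[0,0,0],0],[[0,189,10],[0,0,0],0],[[0,189,10],[0,0,0],0],[[0,189,10],[0,0,0],0]]'

```text
clock: 5.0
tcp_pos: [0.5997, 0.1113, 0.1161]
orientation: [-0.001, 0.138, 0.99, -0.001]
wrist_force: [-0.3, -0.8, 1.4]
finger_gap: -0.0003
grip_force: 0.0
```

```bash
python3 -c "
from h import *
s=telemetry.get_state();print(s['tcp_pos'],s['wrist_force'],rel([.6015,.1097,.042]))
im=imaging.read_camera('scene')
t=imaging.read_camera('top')
a=cv2.resize(im[110:290,270:450],None,fx=2.2,fy=2.2);b=cv2.resize(t[95:275,240:420],None,fx=2.2,fy=2.2)
cv2.imwrite('pics/y1.png',np.hstack([a,b])[:,:,::-1])
for n,i in (('scene',im),('top',t)):
  try: print(caps(n,i))
  except Exception as e: print(e)"
```

```text
[0.59966349 0.11125483 0.11606586] [-0.27919299 -0.822285    1.36009526] [-2.4 -0.9 74.1]
{'green': (np.float64(402.78620689655173), np.float64(249.62758620689658), np.int64(145), array([ 0.5139, -0.1898])), 'yellow': (np.float64(312.02919708029196), np.float64(168.45985401459853), np.int64(137), array([0.6009, 0.1078])), 'blue': (np.float64(234.6640625), np.float64(159.3671875), np.int64(128), array([0.5187, 0.2851])), 'red': (np.float64(322.26), np.float64(239.24), np.int64(150), array([ 0.4394, -0.0289]))}
{'green': (np.float64(386.89230769230767), np.float64(192.68461538461537), np.int64(130), array([ 0.5175, -0.1872])), 'yellow': (np.float64(nan), np.float64(nan), np.int64(0), array([nan, nan])), 'blue': (np.float64(nan), np.float64(nan), np.int64(0), array([nan, nan])), 'red': (np.float64(325.0508474576271), np.float64(224.11016949152543), np.int64(118), array([ 0.4406, -0.0277]))}h.py:16: RuntimeWarning: Mean of empty slice.
  y,x=np.nonzero(m); out[c]=(x.mean()+u-16,y.mean()+v-16,m.sum(),pt(n,x.mean()+u-16,y.mean()+v-16,z)[:2].round(4))
  ret = ret.dtype.type(ret / rcount)
```

View pics/y1.png

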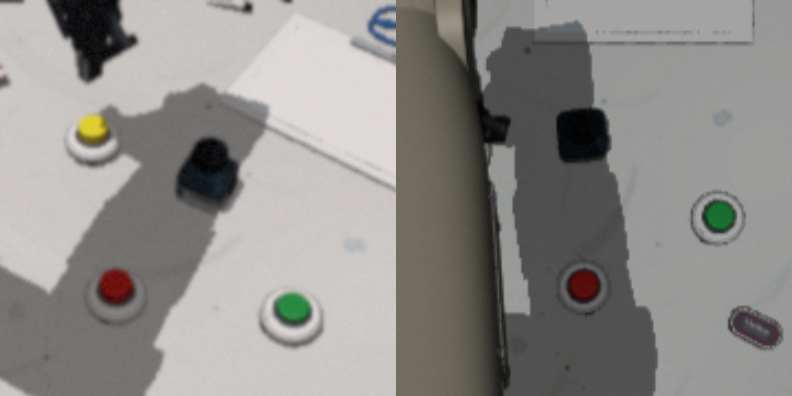

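The green cap now stands lower, and its switch has not moved. The red cap is up, and the fingertips are above yellow at (92,127) in the scene crop. I'll press yellow.

Call:
step_arm --moves '[[[-1,-1,15],[0,0,0],0],[[-1,-1,35],[0,0,0],0],[[-1,-1,55],[0,0,0],0],[[-1,-1,67],[0,0,0],0],[[-1,-1,73],[0,0,0],0],[[-1,-1,75],[0,0,0],0],[[-1,-1,75],[0,0,0],0]]'

```text
clock: 5.68
tcp_pos: [0.6014, 0.1082, 0.0424]
orientation: [-0.0, 0.14, 0.99, -0.0]
wrist_force: [-1.0, -0.5, 0.0]
finger_gap: -0.0001
grip_force: 0.0
```

Call:
step_arm --moves '[[[0,0,2],[0,0,0],0],[[0,0,4],[0,0,0],0],[[0,0,6],[0,0,0],0],[[0,0,8],[0,0,0],0],[[0,0,10],[0,0,0],0],[[0,0,10],[0,0,0],0]]'

```text
clock: 6.18
tcp_pos: [0.6022, 0.1092, 0.0325]
orientation: [0.001, 0.139, 0.99, 0.0]
wrist_force: [1.9, -1.3, 2.4]
finger_gap: -0.0
grip_force: 1.2
```

Call:
step_arm --moves '[[[0,0,2],[0,0,0],0],[[0,0,4],[0,0,0],0],[[0,0,5],[0,0,0],0],[[0,0,5],[0,0,0],0],[[0,0,5],[0,0,0],0]]'

```text
clock: 6.6
tcp_pos: [0.6022, 0.1092, 0.0279]
orientation: [0.001, 0.139, 0.99, 0.0]
wrist_force: [0.6, -0.0, 5.6]
finger_gap: -0.0001
grip_force: 3.0
```

Call:
step_arm --moves '[[[0,0,-5],[0,0,0],0],[[0,0,-20],[0,0,0],0],[[0,0,-50],[0,0,0],0],[[0,0,-80],[0,0,0],0],[[10,12,-90],[0,0,0],0],[[30,35,-90],[0,0,0],0],[[55,63,-90],[0,0,0],0],[[80,92,-90],[0,0,0],0]]'

```text
clock: 7.27
tcp_pos: [0.5488, 0.2204, 0.117]
orientation: [-0.001, 0.14, 0.99, 0.0]
wrist_force: [0.7, -0.5, 0.3]
finger_gap: 0.0
grip_force: 0.0
```

Call:
step_arm --moves '[[[25,28,0],[0,0,0],0],[[42,48,0],[0,0,0],0],[[49,56,5],[0,0,0],0],[[49,56,5],[0,0,0],0],[[49,56,5],[0,0,0],0]]'

```text
clock: 7.68
tcp_pos: [0.5175, 0.287, 0.1114]
orientation: [-0.001, 0.139, 0.99, -0.001]
wrist_force: [0.4, 1.0, -0.2]
finger_gap: -0.0
grip_force: 0.0
```

```bash
python3 -c "
from h import *
s=telemetry.get_state();print(s['tcp_pos'],s['wrist_force'],rel([.5195,.287,.042]))
im=imaging.read_camera('scene')
cv2.imwrite('pics/b1.png',cv2.resize(im[90:290,180:440],None,fx=2.8,fy=2.8)[:,:,::-1])
print(caps('scene',im))"
```

```text
[0.51746268 0.28701351 0.11138145] [ 0.44003308  0.95343545 -0.19477321] [-2.1  0.7 69.4]
{'green': (np.float64(402.7945205479452), np.float64(249.67123287671234), np.int64(146), array([ 0.5138, -0.1898])), 'yellow': (np.float64(311.6774193548387), np.float64(169.20967741935485), np.int64(124), array([0.5984, 0.1072])), 'blue': (np.float64(234.61417322834646), np.float64(159.36220472440945), np.int64(127), array([0.5186, 0.2852])), 'red': (np.float64(322.3354838709677), np.float64(239.03225806451613), np.int64(155), array([ 0.4399, -0.0287]))}
```

View pics/b1.png

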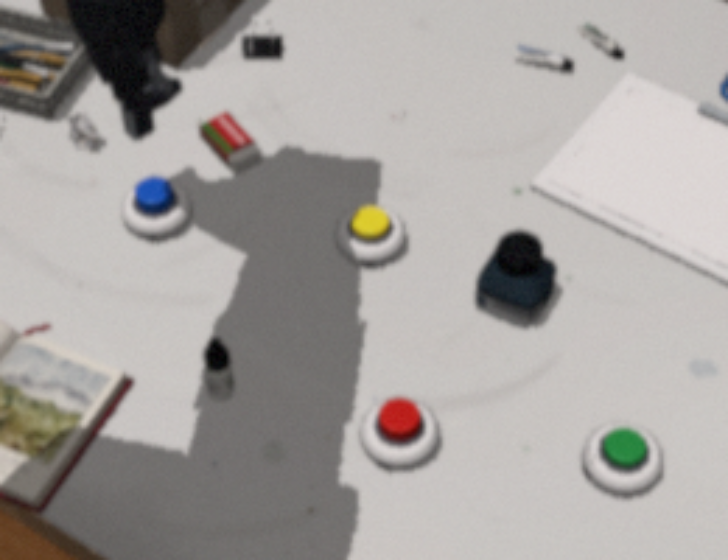

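Fingers are above blue at (153,190) in the crop, and nothing else has moved. Before pressing blue, I'll check numerically that yellow really went in.

Run:
```python
from h import *
a=cv2.imread("pics/scene0.png")[:,:,::-1].astype(float); b=imaging.read_camera("scene").astype(float)
for c,(u,v) in (("yellow",(313,170)),("green",(403,249)),("red",(322,240))):
    f=lambda i:{"yellow":i[...,1]-i[...,2],"green":i[...,1]-i[...,0],"red":i[...,0]-i[...,1]}[c][v-16:v+17,u-4:u+5].mean(1)
    for i in (a,b): print(c,f(i)[3:28].round().astype(int))
p=imaging.camera_params("scene")
def pr(x):
    q=(np.linalg.inv(p["pose"])@np.r_[x,1])[:3]*[1,-1,-1]; q=p["camera_matrix"]@q; return q[:2]/q[2]
for x in ([.6015,.1097],[.5175,-.188]): print(pr(np.r_[x,.031])-pr(np.r_[x,.037]))
```

```text
yellow [  3   3   3   4  15  50 102 134 144 148 149 148 144 133 108  80  59  42
  16   2   1   1   1   1   1]
yellow [  2   2   2   2   2   9  37  81 123 146 154 157 156 155 149 133 100  55
  18   2   0   1   2   1   1]
green [-4 -5 -4 -3  2 22 57 82 88 89 89 89 89 90 89 87 80 64 48 33 16  3 -3 -5
 -6]
green [-4 -4 -4 -3 -4 -3  9 35 71 89 93 94 94 93 93 93 92 88 76 53 22  4 -3 -5
 -6]
red [  3   3   3   4  15  51 106 139 147 148 149 148 149 147 147 143 126  98
  71  49  25   8   4   5   6]
red [  3   3   3   5  16  54 111 147 154 156 156 155 155 155 154 148 132 103
  76  51  26   7   5   6   6]
[0.01854604 1.63731596]
[-0.35963654  1.51521704]
```

Yellow's top edge dropped about 1.4 px (1.6 expected) and green's about 1.5 px, so both are in. Red is unchanged. I'll press blue.

Call:
step_arm --moves '[[[-1,1,15],[0,0,0],0],[[-1,1,35],[0,0,0],0],[[-1,1,52],[0,0,0],0],[[-1,1,63],[0,0,0],0],[[-1,1,68],[0,0,0],0],[[-1,1,70],[0,0,0],0],[[-1,1,70],[0,0,0],0]]'

```text
clock: 8.37
tcp_pos: [0.5201, 0.2872, 0.0423]
orientation: [-0.0, 0.14, 0.99, 0.0]
wrist_force: [-0.1, 1.0, -0.2]
finger_gap: -0.0003
grip_force: 0.0
```

Call:
step_arm --moves '[[[0,0,2],[0,0,0],0],[[0,0,4],[0,0,0],0],[[0,0,6],[0,0,0],0],[[0,0,8],[0,0,0],0],[[0,0,10],[0,0,0],0],[[0,0,10],[0,0,0],0]]'

```text
clock: 8.87
tcp_pos: [0.5202, 0.288, 0.0325]
orientation: [0.001, 0.139, 0.99, 0.0]
wrist_force: [1.0, -0.3, 2.3]
finger_gap: 0.0004
grip_force: 1.2
```

Call:
step_arm --moves '[[[0,0,2],[0,0,0],0],[[0,0,4],[0,0,0],0],[[0,0,5],[0,0,0],0],[[0,0,5],[0,0,0],0],[[0,0,5],[0,0,0],0]]'

```text
clock: 9.28
tcp_pos: [0.5202, 0.288, 0.0279]
orientation: [0.001, 0.139, 0.99, 0.0]
wrist_force: [0.7, -0.3, 6.7]
finger_gap: 0.0003
grip_force: 3.0
```

Call:
step_arm --moves '[[[0,0,-5],[0,0,0],0],[[0,0,-20],[0,0,0],0],[[0,0,-50],[0,0,0],0],[[0,0,-85],[0,0,0],0],[[0,0,-110],[0,0,0],0],[[0,0,-120],[0,0,0],0],[[0,0,-120],[0,0,0],0],[[0,0,-120],[0,0,0],0]]'

```text
clock: 9.95
tcp_pos: [0.5193, 0.2876, 0.1466]
orientation: [-0.0, 0.139, 0.99, -0.0]
wrist_force: [0.2, 0.3, -0.9]
finger_gap: -0.0002
grip_force: 0.0
```

Run:
```python
from h import *
a=cv2.imread("pics/scene0.png")[:,:,::-1].astype(float); b=imaging.read_camera("scene")
cv2.imwrite("pics/f.png",cv2.resize(b[90:320,180:440],None,fx=2.4,fy=2.4)[:,:,::-1]); b=b.astype(float)
u,v=236,160
for i in (a,b): print((i[...,2]-i[...,0])[v-16:v+17,u-4:u+5].mean(1)[3:28].round().astype(int))
s=telemetry.get_state();print(s["tcp_pos"],s["wrist_force"],s["qvel"].round(3))
```

```text
[ -7  -7  -6  -7  -5   6  39  88 122 133 135 137 135 128 112  89  64  48
  31   8  -3  -6  -6  -6  -5]
[ -7  -7  -7  -7  -7  -6  -3  18  61 109 135 144 146 144 143 131 112  82
  41  10  -2  -6  -7  -7  -6]
[0.51861047 0.28734802 0.14556348] [-0.96276084 -0.15367214 -0.83996777] [-0.001  0.016 -0.017 -0.    -0.001  0.001]
```

View pics/f.png

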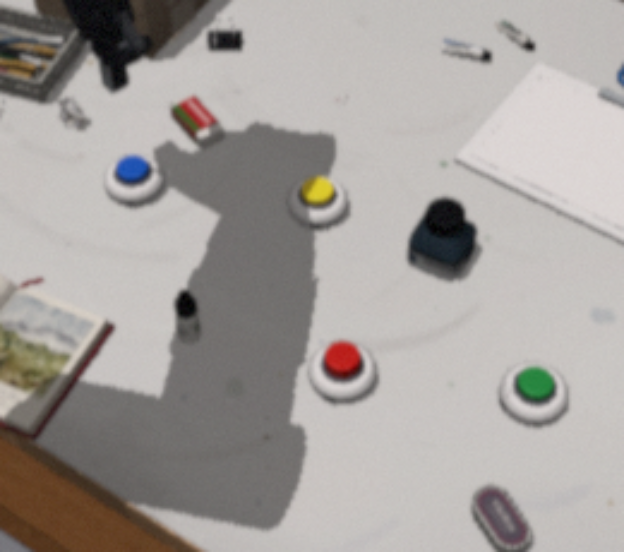

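Blue at (133,168), yellow (317,190) and green (535,383) are in, and red (343,357) is up. Everything is in place and the hand is clear at 0.146 m.

```bash
python3 -c "
from workcell import env; print(env.hand_in())"
```

```text
the job is handed in; nothing more can be done
None
```

I pressed the green, yellow and blue caps fully in, in that order, left red up, saw nothing else move, and handed the job in with the hand clear after about 10 s of robot time.

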